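# Close a drying cabinet's vent door down to the second hole of its stay

## Robot

A 6-joint arm with a two-finger parallel gripper is mounted at the origin on the work surface. World frame = base frame: x ahead of the robot, y to its left, z up, the work surface at z = 0. Lengths are in mm, angles in degrees, forces in N, time in s.
With the tool pointing down it reaches from about 350 to 850 mm from the base axis. Payload 8.1 kg.
Tool frame: the origin (TCP) lies midway between the tips of the shut fingers; the grasp point (between the pads) lies 19 mm behind it (r.tcp_to_grasp is the distance from the TCP to the grasp point, in mm); z points along the fingers, y is the direction in which the jaws open and shut (so a half turn about z gives the same grasp; the last joint's range is limited). The gripper opens to 85 mm and grips with 20 to 120 N. Pads are 22 mm wide; open, the fingers measure 114 mm over their backs; the gripper's body (76 mm by 85 mm) begins 54 mm behind the grasp point. The pads swing forward as they close: fully open they stand 13 mm farther back than shut.
Start: joints at [-69.064, 7.471, 85.268, -0, 87.261, -4.893], TCP at [261.431, -540.055, 231.292] pointing down, gripper open.
Joint ranges: [-169.43, 169.43], [-51.17, 129.36], [1.28, 143.12], [-76.62, 256.62], [0, 156.53], [-152.29, 152.29]. Speed limits (degrees/s): [136.94, 136.94, 159.86, 180, 180, 180].

## Interface

Orientations are given as [roll, pitch, yaw] about the fixed x, y, z axes, in that order (R = Rz(yaw) Ry(pitch) Rx(roll)).
In Python, from bench import r gives the robot as it stands.
- The arm moves only by the tool jog_arm, never from a script. Its argument "targets" is a list of rows, each a list of 7 numbers: the shift along the tool's x, y, z in m, then the turn, a rotation vector about the tool's x, y, z in rad, then the closure, from 0 (fully open) to 1 (shut). In form: [[dx, dy, dz, wx, wy, wz, claw], ...]. A call has 1 to 5 rows; each row is the pose to reach, as a shift and turn from the pose commanded when the call began, along the tool's axes at that moment; what a row does not reach only later rows make up. A row lasts 1/12 s, in which the tool goes at most 41.7 mm and 7.16 degrees, less where a joint would pass 70% of its speed; a pose out of reach is approached as far as the arm can. A call with a gripper value outside its range is refused whole. The fingers move at their own pace and stop on an object; "newtons" is the grip in N (left out, the last holds). Time passes only in rows, so rows that repeat a pose let the fingers close. It gives the time, the measured TCP pose, the force and the opening at its end, in the units of the state.
- r.sense(): the state, without advancing time (a new reading comes with each control period).
- r.snapshot(name): name is "scene" or "side" or "wrist"; returns a dict with "pixels" (400x640x3 uint8, red, green, blue), "fx", "fy", "cx", "cy" (pixels), "origin" and "attitude" of the camera in the world. Camera axes: x right, y down, z forward; pixel columns grow to the right and rows downward; lengths in mm; the calibration is good to about 2 mm. A picture is of the moment at which its call begins. There is no depth.
- r.hand_in(): hands the job in, once; it reports no verdict.
The state is a dict: "time": time; "joint_pos": joint angles; "qd": joint speeds; "joint_efforts": joint torques, N m; "tool_pos": TCP position; "tcp_rot": TCP orientation; "ft_force": force on the tool from outside, world axes, zero at the start; "wrist_torque": the same for the moment, N m; "finger_gap": finger opening in mm.
Only numpy, scipy, OpenCV 4.12 (cv2) and the standard library are available. Lean on these libraries where they do the work, as an engineer would, in place of code of your own. Each camera call takes 0.05 s, during which the arm holds its last target.

## Task

The drying cabinet's vent door stands too far open: lift the perforated stay off its pin, swing the door in, and drop the second hole from the door over the pin, pressed fully down so that the bar lies level. Leave everything else on the cabinet and the bench standing where it is.

Things in the scene. Friction and masses are not known exactly. Their poses are not given: they have to be found in the camera images.
- cabinet: (all sizes here in mm) small white ventilated slide-drying cabinet, fixed to the table, roof flat and level at 130 above the table. Origin: on the vertical hinge axis of its door, at table height. In its own frame the box spans x +6 to +250 (away from its open front), y -245 to +22; the front opening faces its -x. It faces roughly to the robot's left, with the hinge on the far side and the free edge of the door on the robot's side; position and yaw vary
- vent_door (a joint): opening angle of the clear door (rad): 0 closed, grows as it swings outwards (seen from above its free edge swings clockwise about the hinge), limit 1.2. Starts about 0.80. The door is a panel 200 long from the hinge, 10 thick, from 16 to 124 above the table. The hinge is stiff (0.5 N m friction): it stays where left
- door_hinge (a point): on the door's hinge axis, at the height of the door's top edge (124 above the table)
- door_edge (a point): middle of the door's thickness at the top of its free edge, 200 from the hinge axis
- stay_pivot (a point): centre of the stay's pivot, on top of the door 140 from the hinge axis, 142 above the table
- stay_turn (a joint): angle of the stay about the vertical axis of its pivot relative to the door (rad): 0 when square to the door, grows anticlockwise from above, limits -0.7 to 1.3. Lightly stiff (0.08 N m friction, much less than the door): it stays where left, and turns along with the door
- stay (a joint): lift angle of the stay about the horizontal axis at its pivot (rad): 0 level and fully down (a stop), grows upwards, limit 0.5. The stay (about 150 g) is nearly balanced and its pivot slightly stiff (0.12 N m friction): it stays up where left. Pressing the pad at its short end down with about 3 N tips the long end up off the pin; under 1 N down on the handle brings it down again. A lift of 0.2 to 0.25 clears the pin at every hole from the second on
- stay_handle (a point): centre of the straight rod of the stay's bow handle: rod 10 dia, along the bar, on two legs 72 apart, its centre 38 above the bar's mid-thickness (33 free height below the rod, above the bar), 235 along the bar from the pivot. The stay is a flat steel bar 26 wide, 4 thick, reaching 276 from the pivot (and back to the thumb pad on the other side), with five holes 15 dia in a row
- stay_pad (a point): middle of the upper face of the stay's thumb pad, a dark steel block 30 along the bar x 32 across x 12 thick, on the short end of the stay outside the door, 60 from the pivot on the side opposite the holes; upper face 148 above the table when the stay is level, free space below it
- hole_1 (a point): centre of the first hole (nearest the door), 70 along the bar from the pivot, mid-thickness of the bar
- hole_2 (a point): centre of the second hole from the door, 96 from the pivot: the one wanted
- hole_3 (a point): centre of the third hole, 122 from the pivot
- hole_4 (a point): centre of the fourth hole, 148 from the pivot
- hole_5 (a point): centre of the fifth hole, 174 from the pivot, nearest the handle
- pin_tip (a point): top of the fixed round-ended steel pin, 8 dia, 155 above the table. It stands on one of three equal discs (19 dia, 4 thick) on the roof in a row under the stay; the other two discs are bare, and which one has the pin varies. With a hole fully over it the pin stands 11 above the bar's upper face. At the start it is in hole 3, 4 or 5
- media_bottle: loose glass bottle with screw cap, 66 dia, 170 tall, on the table out from the door's outer face; origin under its centre
- reagent_jar: loose amber glass jar, 54 dia, 85 tall, on the table out from the door; origin under its centre
- dropper: loose small white bottle, 26 dia, 55 tall, standing on the cabinet roof near the hinge corner; origin under its centre
- petri: loose flat culture dish, 50 dia, 14 tall, lying on the cabinet roof near the door-side corner away from the hinge; origin under its centre
- tip_box: loose box 80 x 120 x 66 tall, on the table behind the cabinet; origin under its centre
- tube_rack: loose rack with capped tubes, 100 x 60 x 70 tall, on the table behind the cabinet; origin under its centre
- timer: loose yellow timer 55 x 65 x 25, lying on the table out from the door near the hinge; origin under its centre

How it is judged:
By the outcome, as a careful person would: the job done as asked, in the order asked, and still so for the second after the job is handed in, with the robot touching nothing.
It also fails if it takes over 64 s, if anything falls off the work surface, if the arm or the gripper's body presses on something with over 40 N, if the wrist force passes 120 N, or if a joint passes its speed limit or range.

## Working session

There is one attempt and no reset: what is moved stays moved. The work goes in short steps, Python scripts to look and compute and a tool call to move; the robot and the scene stay as the last step left them, time stands still between calls to the robot, and variables do not carry over. Pictures are saved under pics/ and viewed, and the job is handed in when it is done.

Besides the shell and the picture viewer there is one more tool, called after ">>>" as name([rows], argument=value, ...), one row to a line, values as JSON. jog_arm: Moves the arm, as the interface text tells. Its arguments: {"type":"object","properties":{"targets":{"type":"array","items":{"type":"array","items":{"type":"number"}}},"newtons":{"type":"number"}},"required":["targets"]}

```bash
ls; mkdir -p pics; cat > h.py <<'E'
import numpy as np, cv2
from bench import r
def snap(n,f):
    s=r.snapshot(n); cv2.imwrite('pics/'+f,s['pixels'][:,:,::-1]); 
    np.savez('pics/'+f[:-4]+'.npz',**{k:np.array(v) for k,v in s.items()}); return s
E
python3 - <<'E'
from h import *
for n in ['scene','side','wrist']:
    s=snap(n,n+'0.png'); print(n,s['fx'],s['fy'],s['cx'],s['cy'],s['origin'],s['attitude'])
print(r.sense())
E
```

```text
pics
scene 455.5605444520247 455.5605444520247 315.4170704542228 194.4087549786012 [1220.56201183  588.28454079  992.61718811] [-135.80790434    0.41648506  126.6574366 ]
side 482.84309698783284 482.84309698783284 315.4266274822215 194.51287406864842 [ 393.3665107  1244.94545813  801.93046562] [-119.35813258    0.68190419 -171.35225421]
wrist 354.14262365795184 354.14262365795184 321.7077937337217 196.4932784388874 [ 333.99072379 -503.96731097  372.8443327 ] [ 1.61793066e+02  7.18912403e-02 -6.41362645e+01]
{'time': 0.15, 'joint_pos': array([-6.90647116e+01,  7.50663492e+00,  8.53132324e+01,  1.23631688e-03,
        8.72609659e+01, -4.89160105e+00]), 'qd': array([ 0.04048001, -0.08538005, -0.07540018,  0.08144151, -0.06856881,
        0.02028399]), 'joint_efforts': array([ 1.38485990e-03, -5.70062685e+01, -5.01158702e+01, -1.84877349e-04,
        9.66853579e-03, -4.27161240e-05]), 'tool_pos': array([ 261.28788248, -539.66921225,  230.48654541]), 'tcp_rot': array([-1.79919566e+02, -8.12303864e-03,  2.58268238e+01]), 'ft_force': array([-3.23336392e-01,  4.81265528e-04, -7.93865214e-01]), 'wrist_torque': array([-0.00187329,  0.02894953,  0.04330974]), 'finger_gap': 85.37135480449933}
```

View pics/scene0.png

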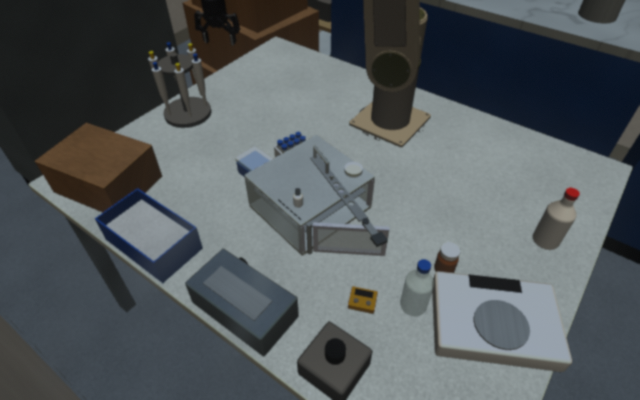

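View pics/side0.png

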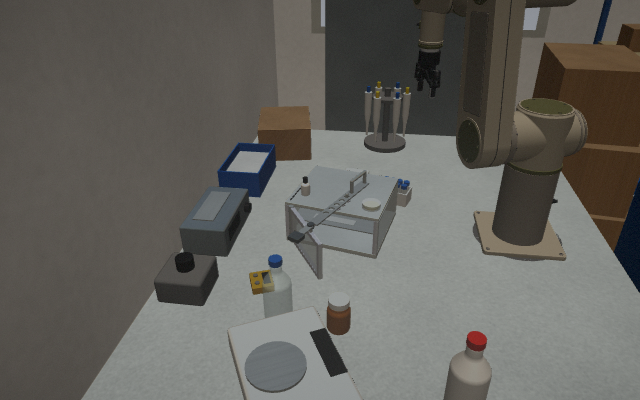

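View pics/wrist0.png

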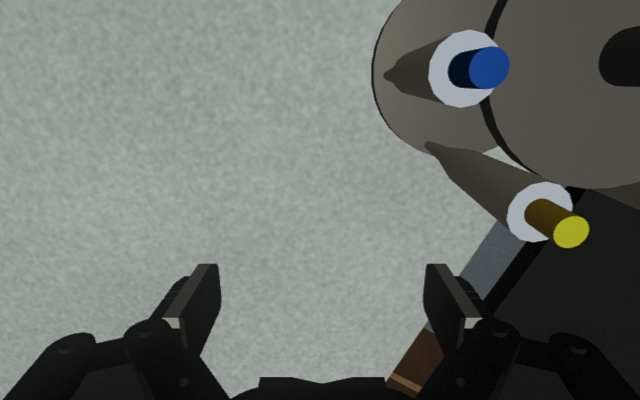

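The pictures show the cabinet in the middle of the table. In the scene view the stay runs from about (380,238) to (318,155), the door's free edge is near (387,250) and the dropper is at (298,197). I'll zoom in on both.

```bash
python3 - <<'E'
import cv2
a=cv2.imread('pics/scene0.png')[130:270,230:410]; cv2.imwrite('pics/sc_z.png',cv2.resize(a,None,fx=4.2,fy=4.2,interpolation=cv2.INTER_CUBIC))
a=cv2.imread('pics/side0.png')[160:290,270:430]; cv2.imwrite('pics/sd_z.png',cv2.resize(a,None,fx=4.5,fy=4.5,interpolation=cv2.INTER_CUBIC))
E
```

```text
(no output)
```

View pics/sc_z.png

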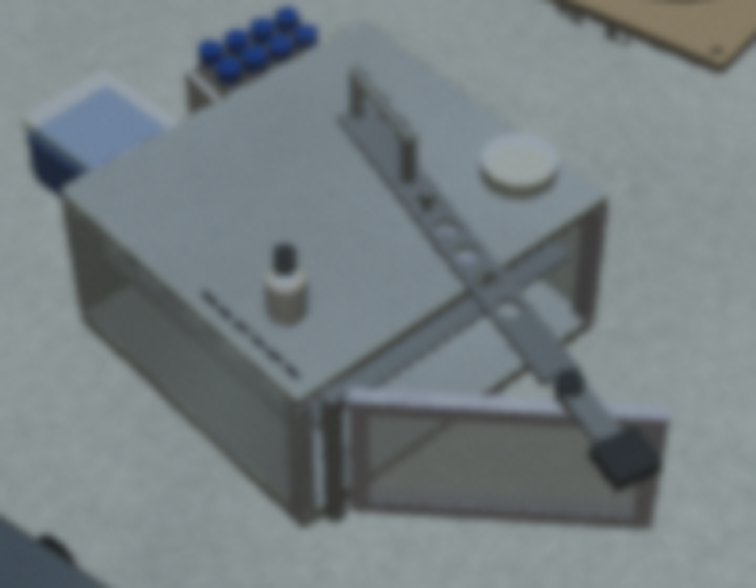

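View pics/sd_z.png

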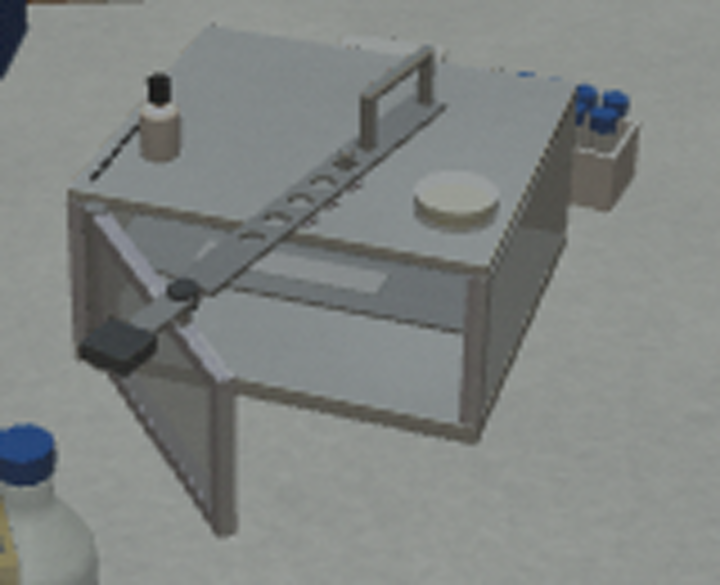

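```bash
cat > geo.py <<'E'
import numpy as np
from scipy.spatial.transform import Rotation as R
def rz(a): return np.array([[np.cos(a),-np.sin(a),0],[np.sin(a),np.cos(a),0],[0,0,1]])
def proj(c,P):
    A=R.from_euler('xyz',c['attitude'],degrees=True).as_matrix()
    q=(np.atleast_2d(P)-c['origin'])@A
    return np.c_[c['fx']*q[:,0]/q[:,2]+c['cx'], c['fy']*q[:,1]/q[:,2]+c['cy']]
def ray(c,uv,z):
    A=R.from_euler('xyz',c['attitude'],degrees=True).as_matrix()
    d=A@np.array([(uv[0]-c['cx'])/c['fx'],(uv[1]-c['cy'])/c['fy'],1]); o=c['origin']
    return o+d*(z-o[2])/d[2]
def pts(p):
    x,y,yaw,th,tu,lift=p
    W=lambda q:(rz(yaw)@np.array(q,float)+[x,y,0])
    d=np.array([np.cos(-np.pi/2-th),np.sin(-np.pi/2-th),0])
    s=np.array([np.cos(tu-th),np.sin(tu-th),0]); n=np.array([-s[1],s[0],0])
    piv=140*d+[0,0,142]; L=np.cos(lift)*s+[0,0,np.sin(lift)]; U=-np.sin(lift)*s+[0,0,np.cos(lift)]
    o={'edge':W(200*d+[0,0,124]),'hinge':W([0,0,124]),'pivot':W(piv),'pad':W(piv-60*L+6*U),
     'handle':W(piv+235*L+38*U),'tip':W(piv+276*L),'leg1':W(piv+199*L),'leg2':W(piv+271*L)}
    for i in range(5): o['h%d'%(i+1)]=W(piv+(70+26*i)*L)
    for k,(a,b) in {'c_hf':(6,22),'c_hb':(250,22),'c_rb':(250,-245),'c_rf':(6,-245)}.items(): o[k]=W([a,b,130])
    o['d']=rz(yaw)@d; o['s']=rz(yaw)@s
    return o
E
cat > fit.py <<'E'
import sys; from geo import *
from scipy.optimize import least_squares
S=np.load('pics/scene0.npz'); D=np.load('pics/side0.npz')
so={'c_hb':(65,195),'c_rb':(363,25),'c_rf':(607,200),'c_hf':(300,400),'h4':(447,232),'h3':(467,258),'h2':(487,278),'h1':(509,311),'edge':(667,420),'pad':(623,450)}
do={'c_hf':(70,190),'c_rf':(490,270),'c_rb':(580,85),'edge':(225,378),'h1':(252,236),'h2':(275,215),'h3':(297,199),'h4':(320,182),'pad':(118,338),'c_hb':(210,25)}
so={k:(230+v[0]/4.2,130+v[1]/4.2) for k,v in so.items()}
do={k:(270+v[0]/4.5,160+v[1]/4.5) for k,v in do.items()}
def res(p,full=False):
    q=[p[0]*100,p[1]*100,p[2],p[3],p[4],0]; o=pts(q); e=[]
    for c,ob in((S,so),(D,do)):
        for k in ob:
            v=proj(c,o[k])[0]-ob[k]; e.append(v)
            if full: print(k,v.round(1))
    return np.ravel(e)
b=least_squares(res,[6,0,-1.57,.8,.1],loss='soft_l1'); p=b.x
res(p,True); q=[p[0]*100,p[1]*100,p[2],p[3],p[4],0]; print(q,b.cost)
for k,v in pts(q).items(): print(k,v.round(2))
E
python3 fit.py
```

```text
c_hb [-1.4 -1.8]
c_rb [ 0.6 -1.3]
c_rf [ 0.9 -1.2]
c_hf [-1.1  0.2]
h4 [-0.6 -0.1]
h3 [-0.5 -0.1]
h2 [-0.3  1.5]
h1 [-0.4  0.1]
edge [ 0.4 -1.2]
pad [0.7 0.9]
c_hf [-1.  -0.5]
c_rf [-0.4 -0.6]
c_rb [ 0.3 -0.3]
edge [0.2 0.5]
h1 [-0.1  1.2]
h2 [0.2 1.5]
h3 [0.6 0.9]
h4 [0.6 0.6]
pad [-0.1  0.1]
c_hb [-0.5 -0.1]
[np.float64(639.4756878253366), np.float64(127.09060940432819), np.float64(-1.78864292514951), np.float64(0.7979373672638446), np.float64(0.565831308083369), 0] 9.752447548328119
edge [534.08 297.07 124.  ]
hinge [639.48 127.09 124.  ]
pivot [565.7  246.08 142.  ]
pad [591.8 300.1 148. ]
handle [463.5   34.47 180.  ]
tip [445.66  -2.45 142.  ]
leg1 [479.15  66.88 142.  ]
leg2 [447.84   2.05 142.  ]
h1 [535.26 183.04 142.  ]
h2 [523.95 159.63 142.  ]
h3 [512.64 136.22 142.  ]
h4 [501.33 112.81 142.  ]
h5 [490.03  89.39 142.  ]
c_hf [659.66 116.48 130.  ]
c_hb [ 606.92 -121.76  130.  ]
c_rb [346.23 -64.05 130.  ]
c_rf [398.97 174.18 130.  ]
d [-0.53  0.85  0.  ]
s [-0.43 -0.9   0.  ]
```

```bash
cat > plan.py <<'E'
from geo import *
from scipy.optimize import brentq
S=np.load('pics/scene0.npz'); D=np.load('pics/side0.npz')
z=lambda c,u:(230+u[0]/4.2,130+u[1]/4.2) if c is S else (270+u[0]/4.5,160+u[1]/4.5)
print('petri',ray(S,z(S,(519,163)),140).round(),ray(D,z(D,(457,200)),140).round())
print('dropper',ray(S,z(S,(285,310)),138).round(),ray(D,z(D,(160,150)),138).round())
print('pin',ray(S,z(S,(429,197)),153).round(1),ray(D,z(D,(345,158)),153).round(1))
x,y,yaw,th,tu=639.5,127.1,-1.7886,.798,.566
pin=pts([x,y,yaw,th,tu,0])['h5']
def dist(t): return np.hypot(*(pts([x,y,yaw,t,0,0])['pivot']-pin)[:2])
for t in np.arange(0,.81,.1): print(round(t,2),dist(t).round(1),end=' ; ')
tf=brentq(lambda t:dist(t)-96,0.0,.8) if (dist(0)-96)*(dist(.8)-96)<0 else None
v=pin-pts([x,y,yaw,tf,0,0])['pivot']; a=np.arctan2(v[1],v[0])-yaw+tf
a=(a+np.pi)%(2*np.pi)-np.pi
print('\ntheta',tf,'turn',a)
for k,v in pts([x,y,yaw,tf,a,0]).items(): print(k,v.round(2))
E
python3 plan.py
```

```text
petri [418. 115. 140.] [420. 117. 140.]
dropper [611.  71. 138.] [607.  76. 138.]
pin [490.7  93.1 153. ] [489.3  97.8 153. ]
0.0 69.1 ; 0.1 83.1 ; 0.2 96.9 ; 0.3 110.5 ; 0.4 123.9 ; 0.5 137.0 ; 0.6 149.8 ; 0.7 162.2 ; 0.8 174.2 ; 
theta 0.19331351152007925 turn 0.189623701634968
edge [456.17 207.03 124.  ]
hinge [639.5 127.1 124. ]
pivot [511.17 183.05 142.  ]
pad [524.35 241.58 148.  ]
handle [459.54 -46.21 180.  ]
tip [450.53 -86.21 142.  ]
leg1 [467.45 -11.09 142.  ]
leg2 [451.63 -81.33 142.  ]
h1 [495.79 114.76 142.  ]
h2 [490.08  89.39 142.  ]
h3 [484.36  64.03 142.  ]
h4 [478.65  38.66 142.  ]
h5 [472.94  13.3  142.  ]
c_hf [659.68 116.49 130.  ]
c_hb [ 606.96 -121.75  130.  ]
c_rb [346.27 -64.05 130.  ]
c_rf [398.99 174.18 130.  ]
d [-0.92  0.4   0.  ]
s [-0.22 -0.98  0.  ]
```

```bash
cat > go.py <<'E'
from h import *
from geo import *
def tgt(pos,Rm,label=''):
    s=r.sense(); A=R.from_euler('xyz',s['tcp_rot'],degrees=True).as_matrix()
    d=A.T@(np.array(pos)-s['tool_pos'])/1000
    w=R.from_matrix(A.T@Rm).as_rotvec()
    print(label,'row',np.r_[d,w].round(4).tolist())
def Rt(yaw_deg,lift=0):
    # tool x points from handle towards pivot (-bar dir), z down perpendicular to the bar
    a=np.radians(yaw_deg); xh=np.array([np.cos(a),np.sin(a),0])
    x=xh*np.cos(lift)-np.array([0,0,np.sin(lift)])
    z=-(xh*np.sin(lift)+np.array([0,0,np.cos(lift)]))
    return np.c_[x,np.cross(z,x),z]
def st():
    s=r.sense(); print('t',round(s['time'],2),'pos',np.round(s['tool_pos'],1),'rot',np.round(s['tcp_rot'],2),'F',np.round(s['ft_force'],1),'gap',round(s['finger_gap'],1))
E
python3 - <<'E'
from go import *
st(); tgt([463,34,270],Rt(64.2)); print(r.tcp_to_grasp)
E
```

```text
t 0.15 pos [ 261.3 -539.7  230.5] rot [-1.7992e+02 -1.0000e-02  2.5830e+01] F [-0.3  0.  -0.8] gap 85.4
 row [0.4315, -0.4285, -0.0389, -0.0013, -0.0006, -0.6697]
18.700000000000003
```

>>> jog_arm([
  [0, 0, -0.04, 0, 0, 0, 0],
  [0.04, -0.04, -0.05, 0, 0, -0.1, 0],
  [0.08, -0.08, -0.05, 0, 0, -0.2, 0],
  [0.11, -0.11, -0.05, 0, 0, -0.3, 0],
  [0.14, -0.14, -0.05, 0, 0, -0.4, 0],
])

```text
time: 0.57
tool_pos: [316.1, -381.8, 281.1]
tcp_rot: [180.0, -0.0, 49.0]
ft_force: [0.7, -0.4, 0.4]
finger_gap: 85.2
```

```bash
python3 - <<'E'
from go import *
st(); tgt([463,34,270],Rt(64.2))
E
```

```text
t 0.57 pos [ 316.1 -381.8  281.1] rot [ 1.7999e+02 -1.0000e-02  4.8970e+01] F [ 0.7 -0.4  0.4] gap 85.2
 row [0.4101, -0.1621, 0.0111, 0.0002, -0.0001, -0.2658]
```

>>> jog_arm([
  [0.035, -0.014, 0, 0, 0, -0.05, 0],
  [0.07, -0.028, 0, 0, 0, -0.1, 0],
  [0.105, -0.042, 0, 0, 0, -0.15, 0],
  [0.14, -0.056, 0, 0, 0, -0.2, 0],
  [0.175, -0.07, 0, 0, 0, -0.25, 0],
])

```text
time: 0.98
tool_pos: [378.7, -203.7, 280.9]
tcp_rot: [180.0, -0.0, 63.2]
ft_force: [1.0, -0.6, -0.0]
finger_gap: 85.1
```

>>> jog_arm([
  [0.035, -0.005, 0, 0, 0, 0, 0],
  [0.07, -0.01, 0, 0, 0, 0, 0],
  [0.105, -0.015, 0, 0, 0, 0, 0],
  [0.14, -0.02, 0, 0, 0, 0, 0],
  [0.14, -0.02, 0, 0, 0, 0, 0],
])

```text
time: 1.4
tool_pos: [425.3, -66.4, 280.9]
tcp_rot: [-180.0, -0.1, 63.4]
ft_force: [-0.3, -1.1, -0.3]
finger_gap: 85.6
```

```bash
python3 - <<'E'
from go import *
st(); tgt([463,34,270],Rt(64.2))
E
```

```text
t 1.4 pos [425.3 -66.4 280.9] rot [-1.7997e+02 -1.4000e-01  6.3390e+01] F [-0.3 -1.1 -0.3] gap 85.6
 row [0.1066, -0.0113, 0.0112, -0.0005, -0.0025, -0.0142]
```

```bash
python3 - <<'E'
from go import *
snap('wrist','w1.png'); st()
E
```

```text
t 1.45 pos [424.7 -68.8 280.9] rot [-1.7998e+02 -3.0000e-02  6.3380e+01] F [ 0.5 -0.3  0.4] gap 85.6
```

View pics/w1.png

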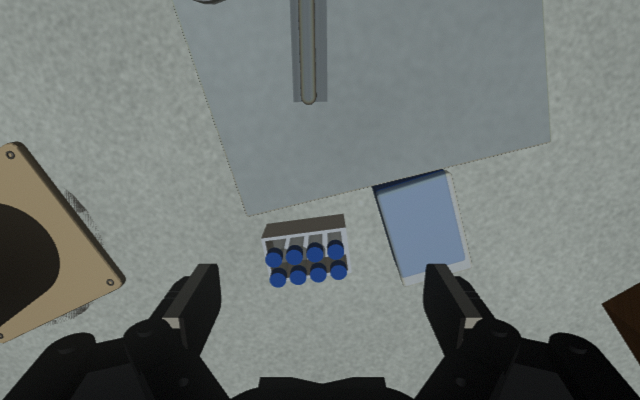

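The bar end shows at (310,102), and the roof's back corners at (248,215) and (551,141). I'll check these against the fit.

```bash
python3 - <<'E'
from geo import *
c=np.load('pics/w1.npz')
print('tip',ray(c,(310,102),144),'fit 445.7,-2.5'); print('rb',ray(c,(248,215),130),'hb',ray(c,(551,141),130))
print('bar mid',ray(c,(310,50),144),'rod',ray(c,(307.5,50),185))
E
```

```text
tip [446.65298713  -3.83286069 144.        ] fit 445.7,-2.5
rb [352.39627777 -66.044524   130.        ] hb [ 610.49380634 -121.68925937  130.        ]
bar mid [463.4669272   28.93093739 144.        ] rod [461.78064269  26.26513624 185.        ]
```

>>> jog_arm([
  [0.035, -0.005, 0, 0, 0, -0.01, 0],
  [0.07, -0.01, 0, 0, 0, -0.01, 0],
  [0.11, -0.012, 0.01, 0, 0, -0.014, 0],
  [0.11, -0.012, 0.01, 0, 0, -0.014, 0],
  [0.11, -0.012, 0.01, 0, 0, -0.014, 0],
])

```text
time: 1.87
tool_pos: [463.1, 32.5, 270.0]
tcp_rot: [-179.9, 0.1, 64.0]
ft_force: [-0.5, -0.7, -0.6]
finger_gap: 85.8
```

```bash
python3 - <<'E'
from go import *
snap('wrist','w2.png'); st()
E
```

```text
t 1.92 pos [463.1  31.4 270.5] rot [-1.7994e+02  7.0000e-02  6.3940e+01] F [-0.3 -0.6  0. ] gap 85.2
```

View pics/w2.png

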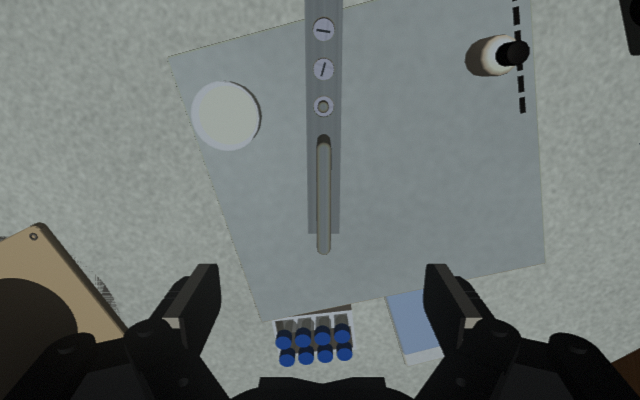

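The pin stands in hole 5 at (323,106), with holes 4 and 3 at (323,69) and (323,29). The rod runs along u≈323 from v=135 to 254, and the petri dish and dropper are well clear.

```bash
python3 - <<'E'
from geo import *
c=np.load('pics/w2.npz')
for n,uv,z in [('h5',(323,106.5),144),('pin',(323,105.5),154),('h4',(323.3,69),144),('h3',(323.3,29.5),144),('tip',(323.5,234),144),('rodnear',(323,140),180),('rodfar',(323,249),180),('barR',(323,180),144),('rb',(262,321),130),('hb',(546,263),130),('rf',(167,58),130)]:
    print(n,ray(c,uv,z).round(1))
E
```

```text
h5 [491.1  88.3 144. ]
pin [491.7  89.5 154. ]
h4 [502.7 111.5 144. ]
h3 [513.9 134.6 144. ]
tip [446.8  -4.1 144. ]
rodnear [482.9  71.4 180. ]
rodfar [448.3   0.  180. ]
barR [466.7  37.7 144. ]
rb [352.1 -65.6 130. ]
hb [ 610.8 -122.3  130. ]
rf [401.7 169.6 130. ]
```

```bash
python3 -c "
import cv2
a=cv2.imread('pics/w2.png')[0:260,270:380]; cv2.imwrite('pics/w2z.png',cv2.resize(a[:130],None,fx=4.5,fy=4.5,interpolation=2))"
```

```text
(no output)
```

View pics/w2z.png

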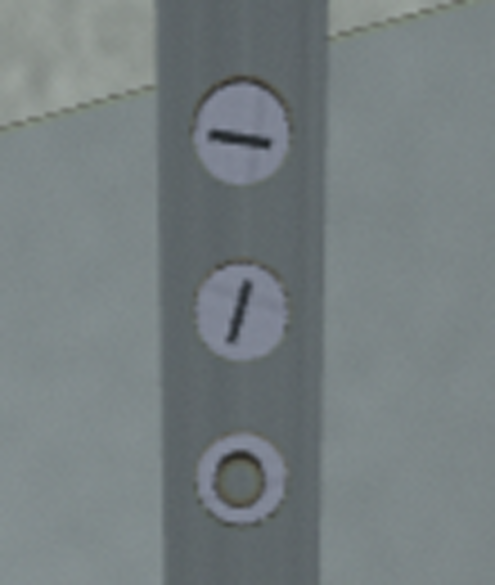

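```bash
cat > fit2.py <<'E'
import sys; from geo import *
from scipy.optimize import least_squares
import io,contextlib
with contextlib.redirect_stdout(io.StringIO()):
    import fit
w1=np.load('pics/w1.npz'); w2=np.load('pics/w2.npz')
fw1={'c_rb':(248,215),'c_hb':(551,141)}
fw2={'c_rb':(262,321),'c_hb':(546,263),'c_rf':(167,58),'h5':(323,106.5),'h4':(323.3,69),'h3':(323.3,29.5)}
def res(p,full=False):
    q=[p[0]*100,p[1]*100,p[2],p[3],p[4],0]; o=pts(q)
    for k in list(o):
        if k[0]=='h' and k[1].isdigit(): o[k]=o[k]+[0,0,2]
    e=[]
    for c,ob in((fit.S,fit.so),(fit.D,fit.do),(w1,fw1),(w2,fw2)):
        for k in ob:
            v=proj(c,o[k])[0]-ob[k]; e.append(v*(1.5 if c is w2 else 1))
            if full and c in(w1,w2): print(k,v.round(1))
    return np.ravel(e)
b=least_squares(res,fit.p,loss='soft_l1'); p=b.x; res(p,True)
q=[p[0]*100,p[1]*100,p[2],p[3],p[4],0]; print(np.round(q,4))
for k,v in pts(q).items(): print(k,v.round(1))
E
python3 fit2.py
```

```text
Traceback (most recent call last):
  File "fit2.py", line 19, in <module>
    b=least_squares(res,fit.p,loss='soft_l1'); p=b.x; res(p,True)
                                                      ~~~^^^^^^^^
  File "fit2.py", line 17, in res
    if full and c in(w1,w2): print(k,v.round(1))
                ^^^^^^^^^^^
ValueError: The truth value of an array with more than one element is ambiguous. Use a.any() or a.all()
```

```bash
sed -i 's/c in(w1,w2)/(c is w1 or c is w2)/' fit2.py; python3 fit2.py
```

```text
c_rb [-1.3  2.5]
c_hb [1.4 0.3]
c_rb [-0.8  2.4]
c_hb [ 0.7 -0.1]
c_rf [-2.7 -1.1]
h5 [0.3 0.1]
h4 [-0.2  0.1]
h3 [-0.4 -0.4]
[ 6.412996e+02  1.266981e+02 -1.777800e+00  7.999000e-01  5.601000e-01
  0.000000e+00]
edge [534.4 295.7 124. ]
hinge [641.3 126.7 124. ]
pivot [566.5 245.  142. ]
pad [592.4 299.1 148. ]
handle [464.9  33.1 180. ]
tip [447.2  -3.9 142. ]
leg1 [480.5  65.6 142. ]
leg2 [449.4   0.6 142. ]
h1 [536.2 181.9 142. ]
h2 [525.  158.4 142. ]
h3 [513.8 135.  142. ]
h4 [502.5 111.6 142. ]
h5 [491.3  88.1 142. ]
c_hf [661.6 116.3 130. ]
c_hb [ 611.4 -122.5  130. ]
c_rb [350.1 -67.6 130. ]
c_rf [400.3 171.2 130. ]
d [-0.5  0.8  0. ]
s [-0.4 -0.9  0. ]
```

```bash
python3 - <<'E'
from go import *
st(); tgt([464.9,33.3,162],Rt(64.2))
E
```

```text
t 1.92 pos [463.1  31.4 270.5] rot [-1.7994e+02  7.0000e-02  6.3940e+01] F [-0.3 -0.6  0. ] gap 85.2
 row [0.0027, 0.0009, 0.1085, -0.0011, 0.0013, -0.0046]
```

>>> jog_arm([
  [0.002, 0.001, 0.025, 0, 0, -0.004, 0],
  [0.002, 0.001, 0.05, 0, 0, -0.004, 0],
  [0.002, 0.001, 0.075, 0, 0, -0.004, 0],
  [0.002, 0.001, 0.1, 0, 0, -0.004, 0],
  [0.002, 0.001, 0.108, 0, 0, -0.004, 0],
])

```text
time: 2.33
tool_pos: [462.8, 31.2, 159.4]
tcp_rot: [-179.7, 0.2, 64.0]
ft_force: [-0.7, -0.2, -0.2]
finger_gap: 85.3
```

>>> jog_arm([
  [0, 0, 0, 0, 0, 0, 0.3],
  [0, 0, 0, 0, 0, 0, 0.6],
  [0, 0, 0, 0, 0, 0, 0.8],
  [0, 0, 0, 0, 0, 0, 0.9],
  [0, 0, 0, 0, 0, 0, 1],
], newtons=25)

```text
time: 2.75
tool_pos: [466.2, 33.0, 164.8]
tcp_rot: [179.9, -0.1, 64.1]
ft_force: [-0.0, -0.3, -0.1]
finger_gap: 25.7
```

>>> jog_arm([
  [0, 0, 0, 0, 0, 0, 1],
  [0, 0, 0, 0, 0, 0, 1],
  [0, 0, 0, 0, 0, 0, 1],
  [0, 0, 0, 0, 0, 0, 1],
])

```text
time: 3.08
tool_pos: [465.3, 33.2, 163.3]
tcp_rot: [180.0, -0.0, 64.1]
ft_force: [-0.2, -0.5, 1.5]
finger_gap: 8.9
```

```bash
python3 - <<'E'
from go import *
s=snap('wrist','w3.png'); snap('side','s3.png');st()
E
python3 -c "
import cv2
a=cv2.imread('pics/s3.png')[120:300,270:450]; cv2.imwrite('pics/s3z.png',cv2.resize(a,None,fx=3.3,fy=3.3,interpolation=2))"
```

```text
t 3.18 pos [465.3  33.3 163.2] rot [ 1.7999e+02 -1.0000e-02  6.4110e+01] F [-0.1 -0.5  1.6] gap 9.0
```

View pics/w3.png

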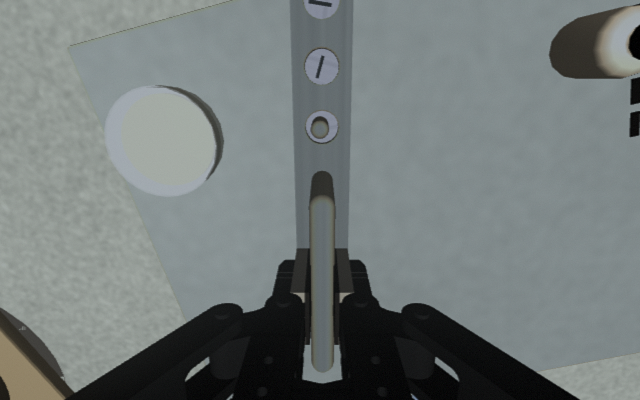

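View pics/s3z.png

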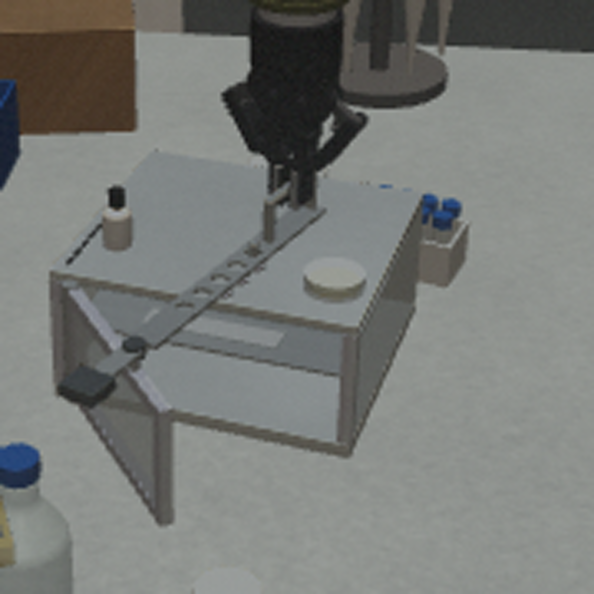

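```bash
cat > traj.py <<'E'
from go import *
from scipy.optimize import brentq
X=[641.3,126.7,-1.7778]; PIN=np.array([491.3,88.3])
def dist(t): return np.hypot(*(pts(X+[t,0,0])['pivot'][:2]-PIN))
def turn_for(t,aim=None):
    v=PIN-pts(X+[t,0,0])['pivot'][:2]; a=np.arctan2(v[1],v[0])-X[2]+t
    return (a+np.pi)%(2*np.pi)-np.pi
def pose(th,tu,l,off=17.):
    o=pts(X+[th,tu,l]); yaw=np.degrees(np.arctan2(-o['s'][1],-o['s'][0])); M=Rt(yaw,l)
    return o['handle']+off*M[:,2],M
def rows(P0,Ps):
    for p,M in Ps:
        d=P0[1].T@(p-P0[0])/1000; w=R.from_matrix(P0[1].T@M).as_rotvec()
        print(np.r_[d,w].round(3).tolist())
if __name__=='__main__':
    tf=brentq(lambda t:dist(t)-96,0,.8); uf=turn_for(tf); print('final',tf,uf,'start turn',turn_for(.8),dist(.8))
    q=[(.7999,.5601,0)]
    for l in np.linspace(.025,.25,10): q.append((.7999,.5601,l))
    for k in np.linspace(0,1,16)[1:]: q.append((.7999+k*(tf-.7999),.5601+k*(uf-.5601),.25))
    for i in range(0,len(q)-1,5):
        print('call',i//5,'end',[round(v,3) for v in q[min(i+5,len(q)-1)]],pose(*q[i+5])[0].round(1)); rows(pose(*q[i]),[pose(*a) for a in q[i+1:i+6]])
E
python3 traj.py
```

```text
final 0.19827061392574877 0.18110142559559161 start turn 0.5597282399936097 173.832967016538
call 0 end [0.8, 0.56, np.float64(0.125)] [466.9  37.1 192.1]
[0.001, 0.0, -0.006, 0.0, -0.025, -0.0]
[0.001, 0.0, -0.012, 0.0, -0.05, 0.0]
[0.002, 0.0, -0.018, 0.0, -0.075, 0.0]
[0.003, 0.0, -0.023, -0.0, -0.1, -0.0]
[0.004, 0.0, -0.029, 0.0, -0.125, 0.0]
call 1 end [0.8, 0.56, np.float64(0.25)] [470.3  44.4 220.5]
[0.001, 0.0, -0.006, 0.0, -0.025, 0.0]
[0.001, 0.0, -0.012, -0.0, -0.05, -0.0]
[0.002, 0.0, -0.018, -0.0, -0.075, -0.0]
[0.003, 0.0, -0.023, 0.0, -0.1, -0.0]
[0.004, -0.0, -0.029, -0.0, -0.125, 0.0]
call 2 end [np.float64(0.599), np.float64(0.434), 0.25] [463.4  20.5 220.5]
[-0.005, 0.0, 0.001, -0.004, 0.0, -0.014]
[-0.009, 0.001, 0.002, -0.007, 0.0, -0.029]
[-0.014, 0.002, 0.004, -0.011, 0.0, -0.043]
[-0.019, 0.003, 0.005, -0.015, 0.0, -0.058]
[-0.024, 0.004, 0.006, -0.018, 0.0, -0.072]
call 3 end [np.float64(0.399), np.float64(0.307), 0.25] [460.8  -6.2 220.5]
[-0.005, 0.001, 0.001, -0.004, 0.0, -0.014]
[-0.01, 0.002, 0.003, -0.007, 0.0, -0.029]
[-0.015, 0.004, 0.004, -0.011, 0.0, -0.043]
[-0.02, 0.005, 0.005, -0.015, 0.0, -0.058]
[-0.025, 0.007, 0.006, -0.018, 0.0, -0.072]
call 4 end [np.float64(0.198), np.float64(0.181), 0.25] [463.2 -35.  220.5]
[-0.005, 0.002, 0.001, -0.004, 0.0, -0.014]
[-0.01, 0.004, 0.003, -0.007, 0.0, -0.029]
[-0.016, 0.006, 0.004, -0.011, 0.0, -0.043]
[-0.021, 0.008, 0.005, -0.015, 0.0, -0.058]
[-0.026, 0.011, 0.007, -0.018, 0.0, -0.072]
```

>>> jog_arm([
  [0.001, 0, -0.006, 0, -0.025, 0, 1],
  [0.001, 0, -0.012, 0, -0.05, 0, 1],
  [0.002, 0, -0.018, 0, -0.075, 0, 1],
  [0.003, 0, -0.023, 0, -0.1, 0, 1],
  [0.004, 0, -0.029, 0, -0.125, 0, 1],
])

```text
time: 3.6
tool_pos: [467.1, 37.1, 192.8]
tcp_rot: [180.0, 7.3, 64.1]
ft_force: [0.2, 0.9, -1.2]
finger_gap: 8.9
```

```bash
python3 - <<'E'
from go import *
st()
E
```

```text
t 3.6 pos [467.1  37.1 192.8] rot [179.99   7.32  64.12] F [ 0.2  0.9 -1.2] gap 8.9
```

Forces are small, so I'll carry on.

>>> jog_arm([
  [0.001, 0, -0.006, 0, -0.025, 0, 1],
  [0.001, 0, -0.012, 0, -0.05, 0, 1],
  [0.002, 0, -0.018, 0, -0.075, 0, 1],
  [0.003, 0, -0.023, 0, -0.1, 0, 1],
  [0.004, 0, -0.029, 0, -0.125, 0, 1],
])

```text
time: 4.02
tool_pos: [470.4, 44.2, 220.7]
tcp_rot: [-180.0, 14.4, 64.1]
ft_force: [1.7, 3.4, -2.3]
finger_gap: 9.1
```

```bash
python3 - <<'E'
from go import *
snap('side','s4.png');snap('wrist','w4.png'); st()
E
python3 -c "
import cv2
a=cv2.imread('pics/s4.png')[120:300,270:450]; cv2.imwrite('pics/s4z.png',cv2.resize(a,None,fx=3.3,fy=3.3,interpolation=2))"
```

```text
t 4.12 pos [470.8  44.3 221.1] rot [179.96  14.4   64.16] F [ 0.7  1.1 -0.3] gap 9.2
```

View pics/s4z.png

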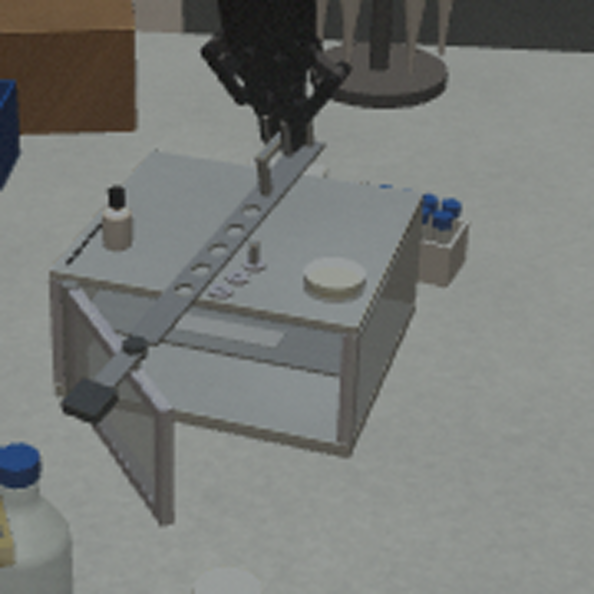

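View pics/w4.png

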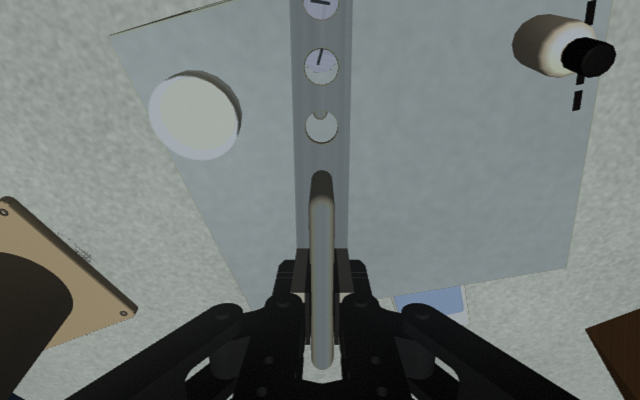

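The stay is clear of the pin, whose top shows at side-crop (254,243). Next is the swing.

>>> jog_arm([
  [-0.005, 0, 0.001, -0.004, 0, -0.014, 1],
  [-0.009, 0.001, 0.002, -0.007, 0, -0.029, 1],
  [-0.014, 0.002, 0.004, -0.011, 0, -0.043, 1],
  [-0.019, 0.003, 0.005, -0.015, 0, -0.058, 1],
  [-0.024, 0.004, 0.006, -0.018, 0, -0.072, 1],
])

```text
time: 4.53
tool_pos: [462.8, 19.4, 220.1]
tcp_rot: [-180.0, 14.3, 68.4]
ft_force: [2.5, 5.0, -1.4]
finger_gap: 8.9
```

>>> jog_arm([
  [-0.005, 0.001, 0.001, -0.004, 0, -0.014, 1],
  [-0.01, 0.002, 0.003, -0.007, 0, -0.029, 1],
  [-0.015, 0.004, 0.004, -0.011, 0, -0.043, 1],
  [-0.02, 0.005, 0.005, -0.015, 0, -0.058, 1],
  [-0.025, 0.007, 0.006, -0.018, 0, -0.072, 1],
])

```text
time: 4.95
tool_pos: [459.8, -7.3, 220.7]
tcp_rot: [-179.9, 14.3, 72.7]
ft_force: [1.9, 4.7, -2.9]
finger_gap: 9.0
```

>>> jog_arm([
  [-0.005, 0.002, 0.001, -0.004, 0, -0.014, 1],
  [-0.01, 0.004, 0.003, -0.007, 0, -0.029, 1],
  [-0.016, 0.006, 0.004, -0.011, 0, -0.043, 1],
  [-0.021, 0.008, 0.005, -0.015, 0, -0.058, 1],
  [-0.026, 0.011, 0.007, -0.018, 0, -0.072, 1],
])

```text
time: 5.37
tool_pos: [462.4, -36.3, 220.6]
tcp_rot: [-179.9, 14.3, 77.0]
ft_force: [1.2, 4.0, -2.3]
finger_gap: 8.9
```

>>> jog_arm([
  [0, 0, 0, 0, 0, 0, 1],
  [0, 0, 0, 0, 0, 0, 1],
])

```text
time: 5.53
tool_pos: [462.2, -37.0, 220.8]
tcp_rot: [-179.9, 14.4, 76.8]
ft_force: [0.5, -2.4, 0.4]
finger_gap: 8.8
```

```bash
python3 - <<'E'
from go import *
snap('side','s5.png');snap('wrist','w5.png');snap('scene','c5.png'); st()
E
python3 -c "
import cv2
a=cv2.imread('pics/s5.png')[150:290,280:440]; cv2.imwrite('pics/s5z.png',cv2.resize(a,None,fx=4,fy=4,interpolation=2))
a=cv2.imread('pics/c5.png')[110:270,230:410]; cv2.imwrite('pics/c5z.png',cv2.resize(a,None,fx=4,fy=3.7,interpolation=2))"
```

```text
t 5.68 pos [462.4 -36.6 220.9] rot [-179.95   14.41   76.82] F [-1.  -3.6  0.6] gap 8.8
```

View pics/s5z.png

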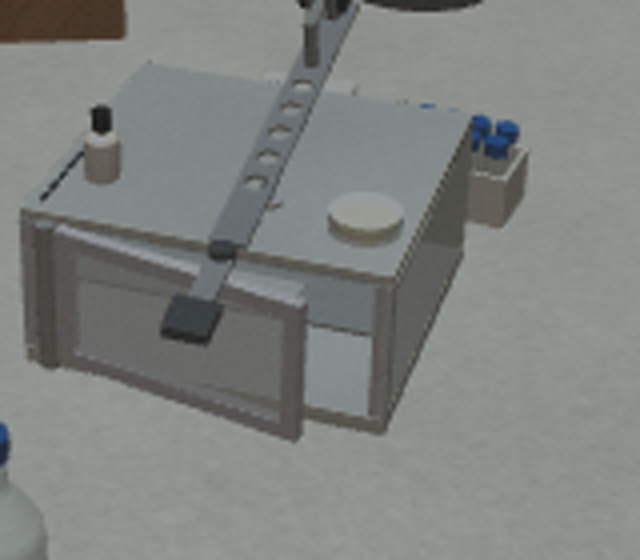

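View pics/w5.png

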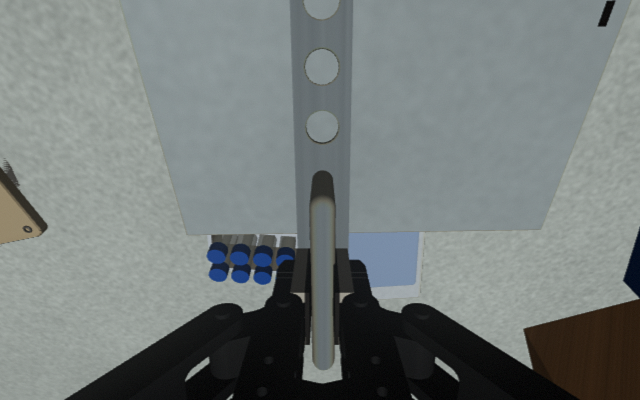

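View pics/c5z.png

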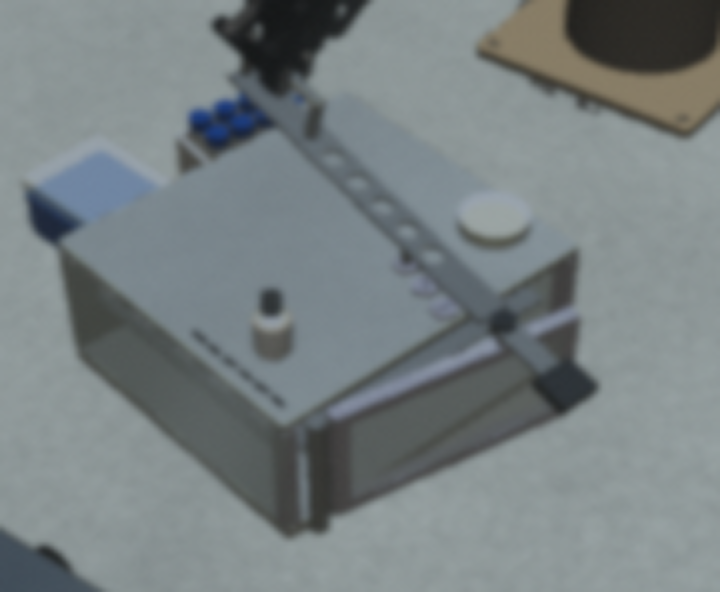

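```bash
cat > chk.py <<'E'
from traj import *
def chk(s):
    A=R.from_euler('xyz',s['tcp_rot'],degrees=True).as_matrix()
    f=lambda a:s['tool_pos']+a*A[:,0]+21*A[:,2]
    piv=f(235); v=piv[:2]-PIN; l=np.arcsin(-A[2,0])
    print('lift',l.round(3),'piv',piv.round(1),'piv-pin',np.hypot(*v).round(1),'bearing pin->piv',np.degrees(np.arctan2(v[1],v[0])).round(2),'tool yaw',s['tcp_rot'][2].round(2),'h2 - pin',(f(139)-np.r_[PIN,0]).round(1),
      'hinge dist',np.hypot(*(piv[:2]-X[:2])).round(1))
if __name__=='__main__':
    chk(dict(tool_pos=np.array([465.3,33.3,163.2]),tcp_rot=np.array([180,0,64.11]))); chk(dict(tool_pos=np.array([470.8,44.3,221.1]),tcp_rot=np.array([179.96,14.4,64.16])));chk(r.sense())
    S=np.load('pics/scene0.npz'); C=np.load('pics/c5.npz'); D=np.load('pics/s4.npz')
    print('pin top side4',ray(D,(270+254.5/3.3,120+242/3.3),155).round(1))
    print('pin top scene5',ray(C,(230+406/4,110+256/3.7),155).round(1))
E
python3 chk.py
```

```text
lift 0.0 piv [567.9 244.7 142.2] piv-pin 174.2 bearing pin->piv 63.9 tool yaw 64.11 h2 - pin [ 34.7  70.  142.2] hinge dist 139.0
lift 0.251 piv [567.7 244.5 142.3] piv-pin 173.9 bearing pin->piv 63.92 tool yaw 64.16 h2 - pin [ 35.9  72.5 166.2] hinge dist 138.8
lift 0.251 piv [513.  179.9 142.1] piv-pin 94.2 bearing pin->piv 76.65 tool yaw 76.82 h2 - pin [  0.5   1.1 166. ] hinge dist 138.9
pin top side4 [488.8  91.3 155. ]
pin top scene5 [500.6  98.  155. ]
```

>>> jog_arm([
  [0.001, 0, 0, 0, 0, 0, 1],
  [0.0022, 0, -0.0006, 0, 0, 0, 1],
  [0.0022, 0, -0.0006, 0, 0, 0, 1],
  [0.0022, 0, -0.0006, 0, 0, 0, 1],
])

```text
time: 6.02
tool_pos: [463.1, -33.6, 220.6]
tcp_rot: [-179.9, 14.3, 76.9]
ft_force: [-0.7, -5.2, 2.5]
finger_gap: 8.7
```

```bash
python3 - <<'E'
from chk import *
st(); chk(r.sense())
E
```

```text
t 6.02 pos [463.1 -33.6 220.6] rot [-179.94   14.33   76.88] F [-0.7 -5.2  2.5] gap 8.7
lift 0.25 piv [513.5 183.1 142.1] piv-pin 97.3 bearing pin->piv 76.8 tool yaw 76.88 h2 - pin [  1.1   4.2 165.9] hinge dist 139.6
```

```bash
python3 - <<'E'
from traj import *
q=[(.1983,.1811,l) for l in (.25,.225,.2,.175,.15)]
rows(pose(*q[0]),[pose(*a) for a in q[1:]])
q=[(.1983,.1811,l) for l in (.15,.12,.09,.06,.03,0)]
rows(pose(*q[0]),[pose(*a) for a in q[1:]])
E
```

```text
[-0.0, -0.0, 0.006, -0.0, 0.025, -0.0]
[-0.001, 0.0, 0.012, 0.0, 0.05, 0.0]
[-0.001, 0.0, 0.018, -0.0, 0.075, -0.0]
[-0.001, 0.0, 0.024, -0.0, 0.1, 0.0]
[-0.001, -0.0, 0.007, 0.0, 0.03, -0.0]
[-0.001, 0.0, 0.014, 0.0, 0.06, -0.0]
[-0.001, 0.0, 0.021, 0.0, 0.09, -0.0]
[-0.001, 0.0, 0.028, 0.0, 0.12, -0.0]
[-0.0, -0.0, 0.035, 0.0, 0.15, -0.0]
```

>>> jog_arm([
  [-0.001, 0, 0.006, 0, 0.025, 0, 1],
  [-0.002, 0, 0.012, 0, 0.05, 0, 1],
  [-0.002, 0, 0.018, 0, 0.075, 0, 1],
  [-0.002, 0, 0.024, 0, 0.1, 0, 1],
  [-0.002, 0, 0.024, 0, 0.1, 0, 1],
])

```text
time: 6.43
tool_pos: [460.3, -41.7, 196.0]
tcp_rot: [-179.8, 8.4, 76.8]
ft_force: [1.1, 4.0, -1.3]
finger_gap: 9.0
```

```bash
python3 - <<'E'
from chk import *
st(); chk(r.sense()); snap('side','s6.png');snap('scene','c6.png'); st()
E
python3 -c "
import cv2
a=cv2.imread('pics/s6.png')[160:250,300:400]; b=cv2.imread('pics/c6.png')[130:220,290:390]
cv2.imwrite('pics/z6.png',cv2.resize(cv2.hconcat([a,b]),None,fx=4,fy=4,interpolation=2))"
```

```text
t 6.43 pos [460.3 -41.7 196. ] rot [-179.82    8.41   76.8 ] F [ 1.1  4.  -1.3] gap 9.0
lift 0.147 piv [512.6 181.7 140.8] piv-pin 95.8 bearing pin->piv 77.14 tool yaw 76.8 h2 - pin [ -0.4   0.9 154.9] hinge dist 139.9
t 6.53 pos [460.7 -41.5 197.2] rot [-179.88    8.55   76.79] F [ 2.2  3.6 -1.5] gap 8.8
```

View pics/z6.png

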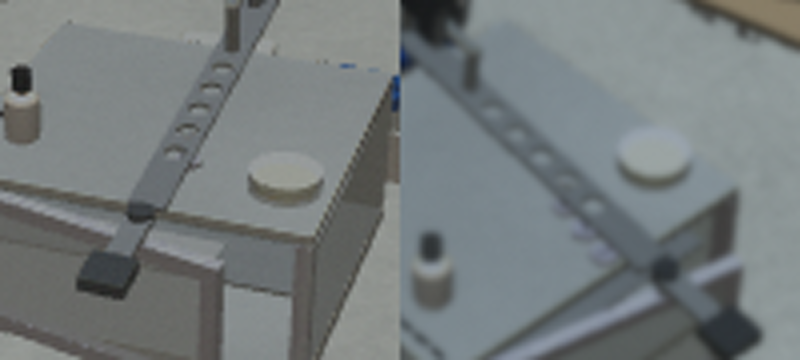

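>>> jog_arm([
  [-0.0005, 0, 0.007, 0, 0.03, 0, 1],
  [-0.001, 0, 0.014, 0, 0.06, 0, 1],
  [-0.001, 0, 0.021, 0, 0.09, 0, 1],
  [-0.001, 0, 0.021, 0, 0.09, 0, 1],
])

```text
time: 6.87
tool_pos: [459.6, -45.8, 176.2]
tcp_rot: [-179.9, 3.4, 76.8]
ft_force: [-0.1, 3.7, -1.3]
finger_gap: 8.6
```

```bash
python3 - <<'E'
from chk import *
st(); chk(r.sense()); snap('side','s7.png');snap('scene','c7.png'); st()
E
python3 -c "
import cv2
a=cv2.imread('pics/s7.png')[160:250,300:400]; b=cv2.imread('pics/c7.png')[130:220,290:390]
cv2.imwrite('pics/z7.png',cv2.resize(cv2.hconcat([a,b]),None,fx=4,fy=4,interpolation=2))"
```

```text
t 6.87 pos [459.6 -45.8 176.2] rot [-179.85    3.38   76.81] F [-0.1  3.7 -1.3] gap 8.6
lift 0.059 piv [512.8 181.4 141.4] piv-pin 95.6 bearing pin->piv 77.01 tool yaw 76.81 h2 - pin [ -0.4  -0.2 147. ] hinge dist 139.7
t 6.97 pos [460.1 -45.6 177.3] rot [-179.91    3.49   76.81] F [ 0.7  0.7 -0.7] gap 8.6
```

View pics/z7.png

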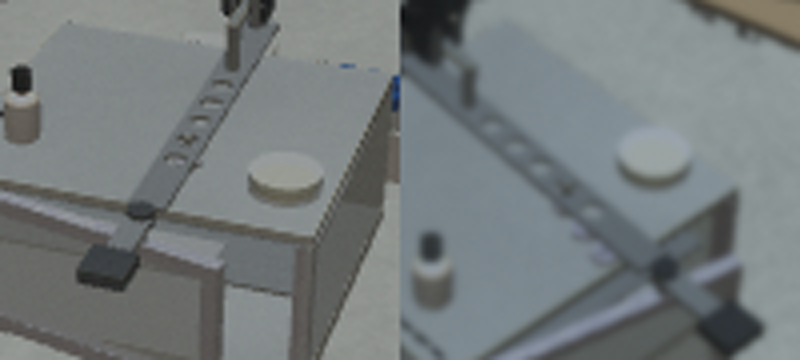

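The pin tip now shows in the second hole from the door, with hole 1 clear beside it. I'll lower it the rest of the way and press.

>>> jog_arm([
  [0, 0, 0.007, 0, 0.03, 0, 1],
  [0, 0, 0.014, 0, 0.06, 0, 1],
  [0, 0, 0.015, 0, 0.06, 0, 1],
  [0, 0, 0.016, 0, 0.06, 0, 1],
  [0, 0, 0.016, 0, 0.06, 0, 1],
])

```text
time: 7.38
tool_pos: [460.3, -46.8, 161.9]
tcp_rot: [-180.0, 0.1, 76.9]
ft_force: [-1.1, -4.6, 1.2]
finger_gap: 8.9
```

```bash
python3 - <<'E'
from chk import *
st(); chk(r.sense())
E
```

```text
t 7.38 pos [460.3 -46.8 161.9] rot [-1.7998e+02  1.3000e-01  7.6850e+01] F [-1.1 -4.6  1.2] gap 8.9
lift 0.002 piv [513.7 182.  140.4] piv-pin 96.4 bearing pin->piv 76.56 tool yaw 76.85 h2 - pin [  0.6   0.3 140.6] hinge dist 139.1
```

>>> jog_arm([
  [0, 0, 0.001, 0, 0, 0, 1],
  [0, 0, 0.002, 0, 0, 0, 1],
  [0, 0, 0.002, 0, 0, 0, 1],
  [0, 0, 0.002, 0, 0, 0, 1],
])

```text
time: 7.72
tool_pos: [460.2, -46.2, 159.5]
tcp_rot: [-180.0, 0.0, 76.9]
ft_force: [-1.4, -3.4, 3.7]
finger_gap: 8.9
```

```bash
python3 - <<'E'
from chk import *
st(); chk(r.sense())
E
```

```text
t 7.72 pos [460.2 -46.2 159.5] rot [-1.7997e+02  2.0000e-02  7.6870e+01] F [-1.4 -3.4  3.7] gap 8.9
lift 0.0 piv [513.6 182.6 138.5] piv-pin 96.9 bearing pin->piv 76.69 tool yaw 76.87 h2 - pin [  0.5   0.8 138.5] hinge dist 139.4
```

```bash
python3 - <<'E'
from chk import *
snap('side','s8.png');snap('wrist','w8.png'); st()
E
python3 -c "
import cv2
a=cv2.imread('pics/s8.png')[140:250,290:410]
cv2.imwrite('pics/z8.png',cv2.resize(a,None,fx=5,fy=5,interpolation=2))"
```

```text
t 7.82 pos [460.2 -46.2 159.4] rot [-179.96    0.     76.86] F [-0.5 -3.2  3.5] gap 8.9
```

View pics/z8.png

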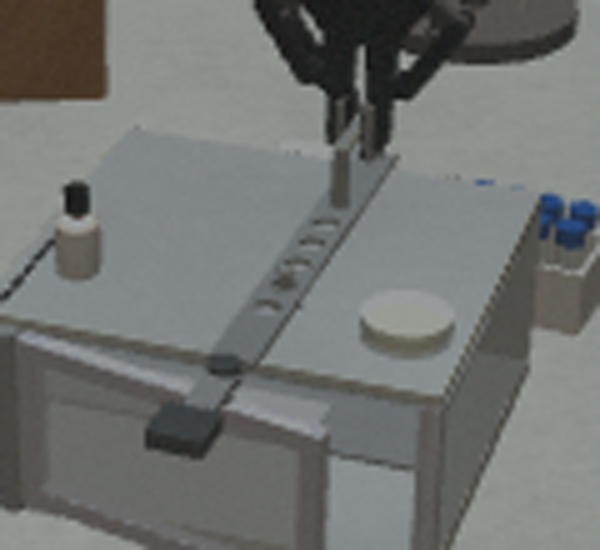

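View pics/w8.png

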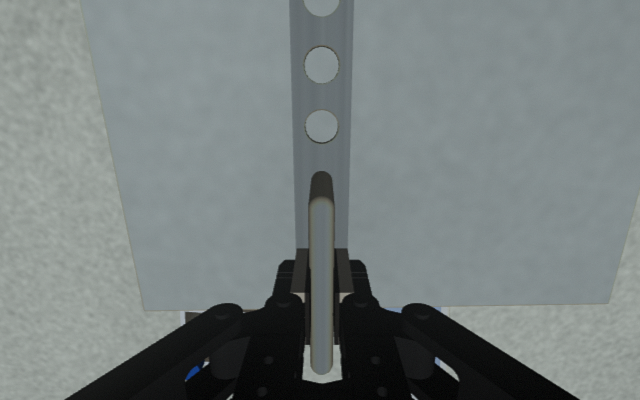

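>>> jog_arm([
  [-0.001, 0, 0, 0, 0, 0, 1],
  [-0.001, 0, 0, 0, 0, 0, 1],
  [-0.001, 0, 0, 0, 0, 0, 0.9],
  [-0.001, 0, 0, 0, 0, 0, 0.7],
  [-0.001, 0, 0, 0, 0, 0, 0.5],
])

```text
time: 8.23
tool_pos: [459.4, -47.2, 158.7]
tcp_rot: [-179.9, 0.0, 76.9]
ft_force: [-0.2, -0.0, -0.2]
finger_gap: 32.1
```

>>> jog_arm([
  [0, 0, 0, 0, 0, 0, 0.4],
  [0, 0, 0, 0, 0, 0, 0.4],
  [0, 0, 0, 0, 0, 0, 0.4],
  [0, 0, 0, 0, 0, 0, 0.4],
])

```text
time: 8.57
tool_pos: [459.7, -47.3, 159.1]
tcp_rot: [-179.9, -0.0, 76.9]
ft_force: [-0.4, -0.7, 0.2]
finger_gap: 51.3
```

```bash
python3 - <<'E'
from chk import *
st(); snap('wrist','w9.png'); 
E
```

```text
t 8.57 pos [459.7 -47.3 159.1] rot [-179.93   -0.     76.85] F [-0.4 -0.7  0.2] gap 51.3
```

View pics/w9.png

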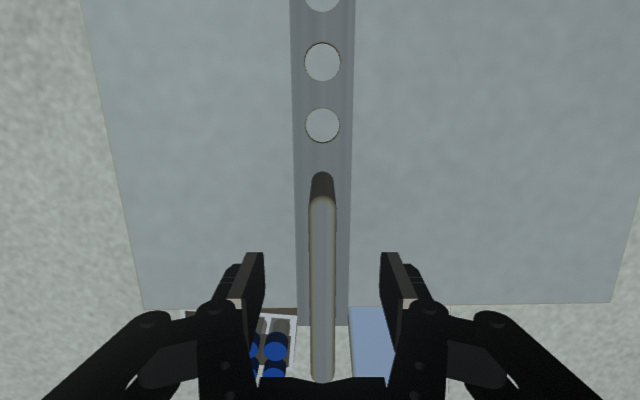

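>>> jog_arm([
  [0, 0, -0.02, 0, 0, 0, 0.4],
  [0, 0, -0.045, 0, 0, 0, 0.4],
  [0, 0, -0.06, 0, 0, 0, 0.5],
  [0, 0, -0.06, 0, 0, 0, 1],
  [0, 0, -0.06, 0, 0, 0, 1],
])

```text
time: 9.03
tool_pos: [460.5, -47.4, 220.1]
tcp_rot: [179.9, -0.0, 76.9]
ft_force: [0.0, 0.3, -0.6]
finger_gap: 19.4
```

>>> jog_arm([
  [0, 0, 0, 0, 0, 0, 1],
  [0, 0, 0, 0, 0, 0, 1],
  [0, 0, 0, 0, 0, 0, 1],
  [0, 0, 0, 0, 0, 0, 1],
  [0, 0, 0, 0, 0, 0, 1],
])

```text
time: 9.45
tool_pos: [459.5, -47.1, 218.5]
tcp_rot: [-179.9, -0.0, 76.9]
ft_force: [-0.3, 0.4, 0.3]
finger_gap: 0.0
```

```bash
python3 - <<'E'
from chk import *
st(); snap('wrist','w10.png'); snap('side','s10.png')
E
python3 -c "
import cv2
a=cv2.imread('pics/s10.png')[140:250,290:410]
cv2.imwrite('pics/z10.png',cv2.resize(a,None,fx=5,fy=5,interpolation=2))"
```

```text
t 9.45 pos [459.5 -47.1 218.5] rot [-1.7988e+02 -1.0000e-02  7.6860e+01] F [-0.3  0.4  0.3] gap 0.0
```

View pics/z10.png

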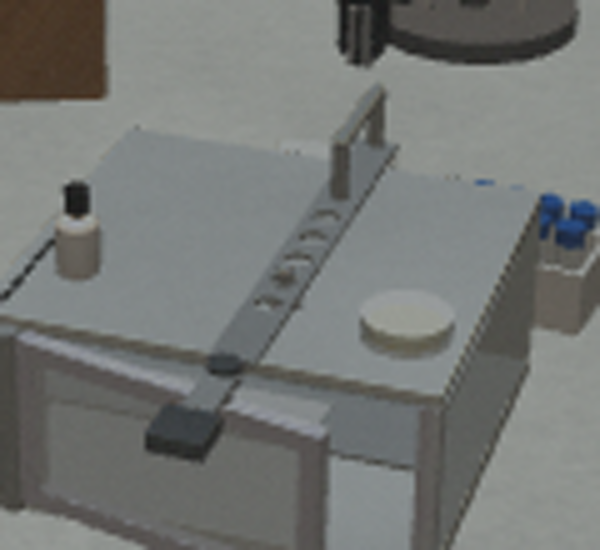

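View pics/w10.png

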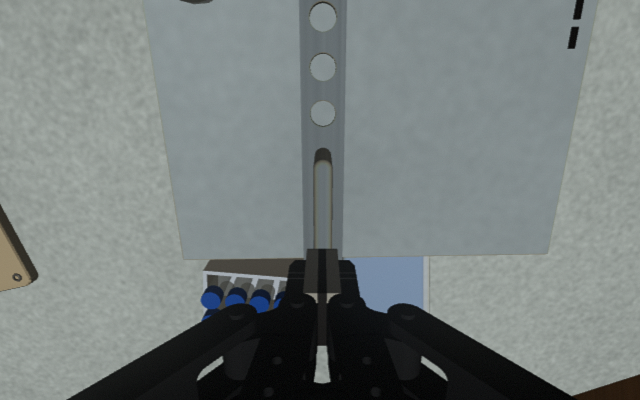

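The bar end moved up from crop y=157 to 147 after release, so opening the pads dragged it up a little. I'll press it down with shut fingers on top of the rod.

>>> jog_arm([
  [0, 0, 0.01, 0, 0, 0, 1],
  [0, 0, 0.02, 0, 0, 0, 1],
  [0, 0, 0.026, 0, 0, 0, 1],
  [0, 0, 0.03, 0, 0, 0, 1],
  [0, 0, 0.03, 0, 0, 0, 1],
])

```text
time: 9.97
tool_pos: [458.8, -47.0, 187.4]
tcp_rot: [-179.8, -0.0, 76.9]
ft_force: [-0.3, -0.5, 0.1]
finger_gap: 0.3
```

>>> jog_arm([
  [0, 0, 0.001, 0, 0, 0, 1],
  [0, 0, 0.002, 0, 0, 0, 1],
  [0, 0, 0.003, 0, 0, 0, 1],
  [0, 0, 0.004, 0, 0, 0, 1],
  [0, 0, 0.004, 0, 0, 0, 1],
])

```text
time: 10.38
tool_pos: [459.9, -47.2, 185.3]
tcp_rot: [-180.0, -0.0, 76.9]
ft_force: [-0.4, -0.6, -0.3]
finger_gap: 0.1
```

>>> jog_arm([
  [0, 0, 0.001, 0, 0, 0, 1],
  [0, 0, 0.002, 0, 0, 0, 1],
  [0, 0, 0.003, 0, 0, 0, 1],
  [0, 0, 0.003, 0, 0, 0, 1],
  [0, 0, 0.003, 0, 0, 0, 1],
])

```text
time: 10.8
tool_pos: [459.9, -47.3, 182.3]
tcp_rot: [-179.9, 0.0, 76.9]
ft_force: [-0.1, -1.7, 1.8]
finger_gap: -0.0
```

>>> jog_arm([
  [0, 0, 0.001, 0, 0, 0, 1],
  [0, 0, 0.002, 0, 0, 0, 1],
  [0, 0, 0.002, 0, 0, 0, 1],
  [0, 0, 0.002, 0, 0, 0, 1],
  [0, 0, 0.002, 0, 0, 0, 1],
])

```text
time: 11.22
tool_pos: [459.9, -47.3, 180.3]
tcp_rot: [-179.9, -0.0, 76.9]
ft_force: [-0.5, -2.2, 3.1]
finger_gap: 0.2
```

```bash
python3 - <<'E'
from chk import *
st(); snap('wrist','w11.png'); snap('side','s11.png')
E
python3 -c "
import cv2
a=cv2.imread('pics/s11.png')[140:250,290:410]
cv2.imwrite('pics/z11.png',cv2.resize(a,None,fx=5,fy=5,interpolation=2))"
```

```text
t 11.22 pos [459.9 -47.3 180.3] rot [-179.95   -0.     76.85] F [-0.5 -2.2  3.1] gap 0.2
```

View pics/z11.png

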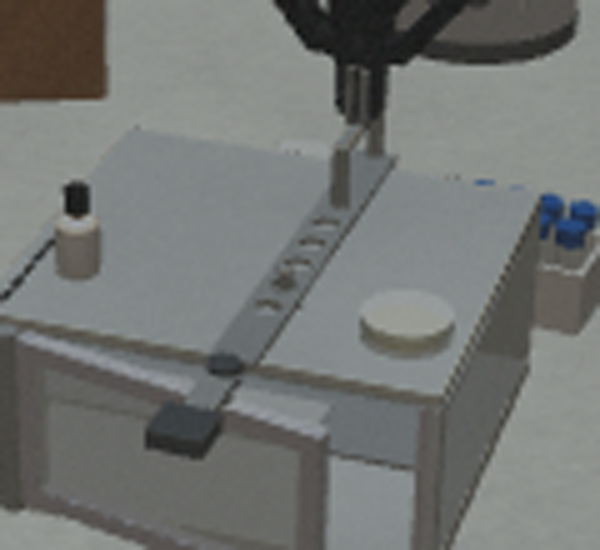

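View pics/w11.png

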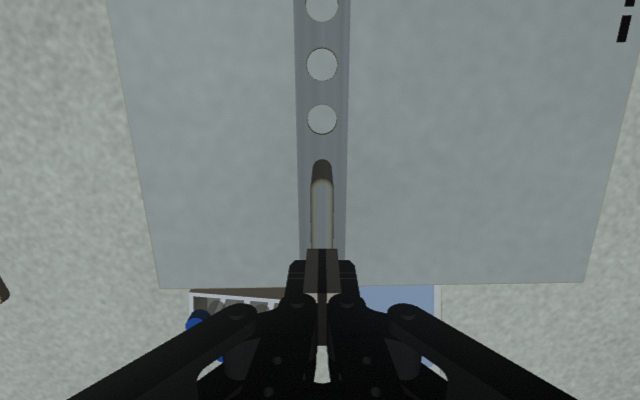

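>>> jog_arm([
  [0, 0, 0.001, 0, 0, 0, 1],
  [0, 0, 0.002, 0, 0, 0, 1],
  [0, 0, 0.003, 0, 0, 0, 1],
  [0, 0, 0.003, 0, 0, 0, 1],
])

```text
time: 11.65
tool_pos: [459.8, -47.4, 177.1]
tcp_rot: [-179.9, 0.0, 76.9]
ft_force: [-0.2, -4.2, 4.1]
finger_gap: -0.4
```

```bash
python3 - <<'E'
from chk import *
st(); c=snap('side','s12.png'); 
a=cv2.imread('pics/s12.png'); 
p=pts(X+[.1983,.1811,0])
for k in ['tip','h1','h2','pad','leg1','pivot']: print(k,proj(c,p[k])[0].round(1), 'crop',((proj(c,p[k])[0]-[290,140])*5).round())
p=pts(X+[.1983,.1811,0.03]); print('lift .03 tip',((proj(c,p['tip'])[0]-[290,140])*5).round())
cv2.imwrite('pics/z12.png',cv2.resize(a[140:250,290:410],None,fx=5,fy=5,interpolation=2))
E
```

```text
t 11.65 pos [459.8 -47.4 177.1] rot [-1.7994e+02  1.0000e-02  7.6850e+01] F [-0.2 -4.2  4.1] gap -0.4
tip [364.7 169.6] crop [374. 148.]
h1 [343.2 201.3] crop [266. 307.]
h2 [346.2 196.9] crop [281. 284.]
pad [326.5 223.8] crop [183. 419.]
leg1 [357.3 180.6] crop [336. 203.]
pivot [334.6 214. ] crop [223. 370.]
lift .03 tip [374. 136.]
```

View pics/z12.png

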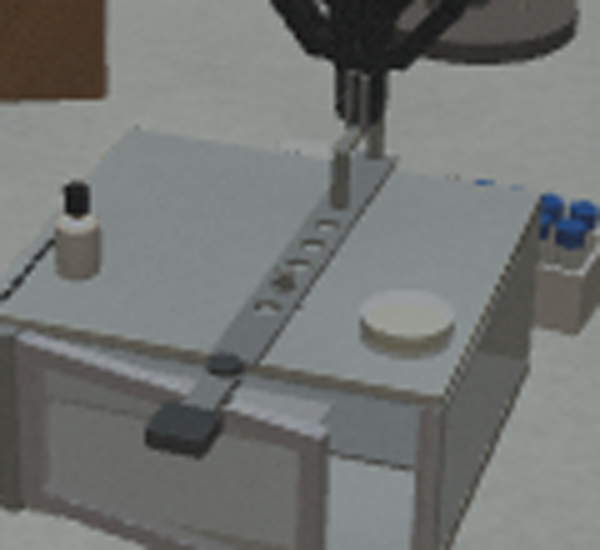

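The bar stays put (end at crop (397,157)) while the tool goes lower and the force rises, so it is on its stop. Only the finger linkage gives. The predicted level end is (374,148) against a seen middle of about (378,150). I'll back off straight up.

>>> jog_arm([
  [0, 0, -0.005, 0, 0, 0, 1],
  [0, 0, -0.015, 0, 0, 0, 1],
  [0, 0, -0.035, 0, 0, 0, 1],
  [0, 0, -0.06, 0, 0, 0, 1],
  [0, 0, -0.09, 0, 0, 0, 1],
])

```text
time: 12.12
tool_pos: [458.8, -46.6, 267.1]
tcp_rot: [-179.7, -0.0, 76.9]
ft_force: [0.7, -0.4, 1.1]
finger_gap: 0.0
```

>>> jog_arm([
  [-0.03, 0, -0.01, 0, 0, 0, 1],
  [-0.06, 0, -0.01, 0, 0, 0, 1],
  [-0.06, 0, -0.01, 0, 0, 0, 1],
  [-0.06, 0, -0.01, 0, 0, 0, 1],
  [-0.06, 0, -0.01, 0, 0, 0, 1],
])

```text
time: 12.53
tool_pos: [446.1, -105.1, 277.1]
tcp_rot: [-179.9, -0.1, 76.8]
ft_force: [-0.1, -0.8, 0.8]
finger_gap: 0.4
```

```bash
python3 - <<'E'
from chk import *
st(); snap('wrist','w13.png');snap('side','s13.png');snap('scene','c13.png')
a=cv2.imread('pics/s13.png')[140:250,290:410]; b=cv2.imread('pics/c13.png')[130:240,280:400]
cv2.imwrite('pics/z13.png',cv2.resize(cv2.hconcat([a,b]),None,fx=3.3,fy=3.3,interpolation=2))
cv2.imwrite('pics/z13s.png',cv2.resize(a,None,fx=5,fy=5,interpolation=2))
E
```

```text
t 12.53 pos [ 446.1 -105.1  277.1] rot [-1.799e+02 -6.000e-02  7.682e+01] F [-0.1 -0.8  0.8] gap 0.4
```

View pics/z13s.png

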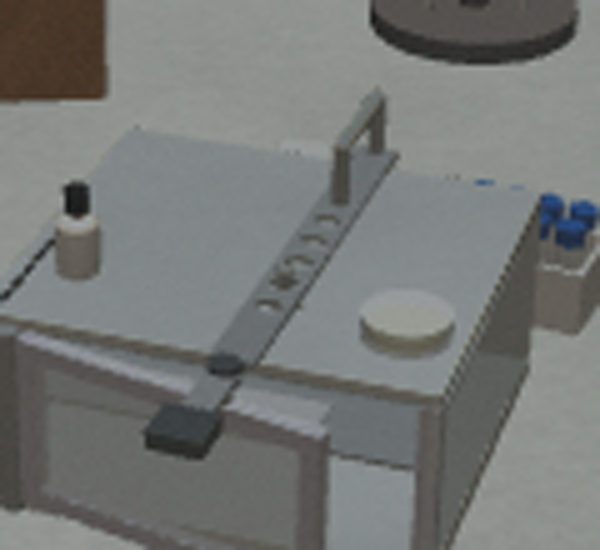

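View pics/z13.png

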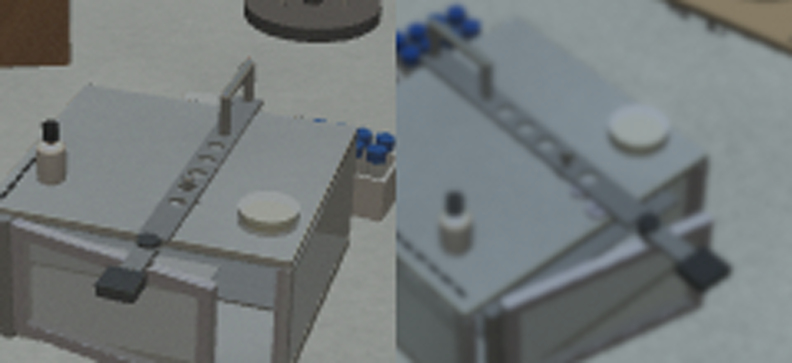

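View pics/w13.png

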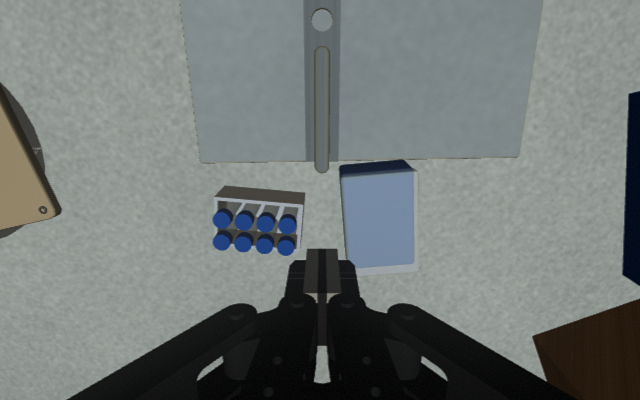

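View pics/c13.png

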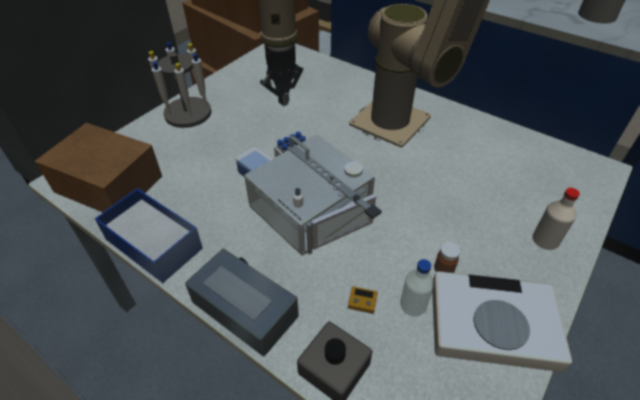

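```bash
python3 - <<'E'
from geo import *
import cv2
D=np.load('pics/s13.npz')
X=[641.3,126.7,-1.7778]
def corner(th,tu,l,sg):
    o=pts(X+[th,tu,l]); L=(o['h5']-o['h1'])/104; n=np.cross([0,0,1],L); n/=np.linalg.norm(n); U=np.cross(L,n)
    return {'cA':o['tip']+13*n+2*U,'rodend':o['handle']+36*L+5*U,'padc':o['pad'],'h1':o['h1']+2*U,'leg':o['leg1']}
for nm,q in [('start',(.7999,.5601,0)),('now',(.1983,.1811,0)),('now.01',(.1983,.1811,.01))]:
    print(nm,{k:proj(D,v)[0].round(2).tolist() for k,v in corner(*q,1).items()})
s0=cv2.imread('pics/side0.png')[168:198,345:380]; s1=cv2.imread('pics/s13.png')[155:185,345:380]; s2=cv2.imread('pics/s12.png')[155:185,345:380]; s3=cv2.imread('pics/s10.png')[155:185,345:380]
f=lambda a:cv2.resize(a,None,fx=11,fy=11,interpolation=0)
cv2.imwrite('pics/cmp.png',cv2.vconcat([cv2.hconcat([f(s0)[:290],f(s1)[:290]]),cv2.hconcat([f(s2)[:290],f(s3)[:290]])]))
E
```

```text
start {'cA': [360.45, 180.57], 'rodend': [364.04, 169.71], 'padc': [295.99, 234.98], 'h1': [325.58, 212.72], 'leg': [350.84, 193.13]}
now {'cA': [360.66, 168.36], 'rodend': [364.79, 157.47], 'padc': [326.55, 223.81], 'h1': [343.2, 200.67], 'leg': [357.26, 180.57]}
now.01 {'cA': [360.69, 167.55], 'rodend': [364.78, 156.71], 'padc': [326.54, 224.03], 'h1': [343.2, 200.45], 'leg': [357.28, 179.97]}
```

View pics/cmp.png

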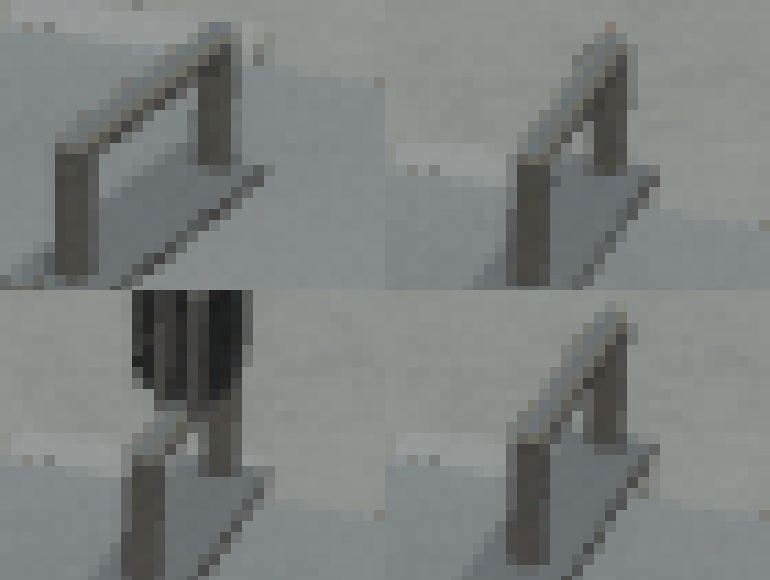

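```bash
python3 - <<'E'
from h import *
a=cv2.imread('pics/scene0.png').astype(int); b=cv2.imread('pics/c13.png').astype(int)
d=(abs(a-b).max(2)>25).astype('uint8'); n,l,s,c=cv2.connectedComponentsWithStats(d)
print([x.tolist() for x in s[1:] if x[4]>8])
print(r.hand_in())
E
```

```text
[[195, 0, 46, 42, 867], [364, 0, 55, 85, 793], [445, 0, 45, 12, 315], [372, 5, 109, 82, 3224], [262, 15, 33, 20, 194], [206, 33, 2, 8, 11], [259, 32, 45, 75, 1954], [390, 57, 17, 13, 104], [289, 135, 11, 13, 60], [290, 145, 33, 32, 224], [313, 147, 17, 28, 201], [340, 182, 11, 10, 28], [335, 191, 6, 4, 11], [311, 194, 79, 63, 2524], [362, 218, 6, 6, 27]]
the job is handed in; nothing more can be done
None
```

The second hole from the door is now over the pin and the bar is down on its stop. The job was handed in at about 12.5 s, with no verdict reported.

**What I did:** The pin started in hole 5. I gripped the stay by its bow handle and lifted it about 0.25 rad. With the handle still held, I swung the door in from about 0.80 to about 0.20 rad, then lowered hole 2 over the pin.

Opening the jaws dragged the long end up by about 0.02 rad. I pressed it down again with shut fingers on the rod, at about 4 N, until the bar stopped moving. Then I withdrew to stand clear of everything.

**Last checks:**
- **Pin:** both outside cameras show it in the second hole.
- **Level:** the bar end sits where the level model puts it in the side picture, to within about 0.4 pixel, or about 0.005 rad.
- **Springback:** the end rose about 0.01 rad when I let go after pressing. I took that as give in the stop, since the bar came back to level.
- **Other objects:** comparing the scene picture before and after shows changes only at the arm, the door and the stay. The loose objects it shows are unchanged.
- **Forces:** the highest wrist force I read was about 6 N.

One check disagreed: a single look at the pin top in the scene camera was about 13 mm off the other measurements. I did not use it, and the pin entered the hole without trouble.

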